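# Wind the lamp shutter and hold the enabling plunger

## Robot

A 6-joint arm with a two-finger parallel gripper is mounted at the origin on the work surface. World frame = base frame: x ahead of the robot, y to its left, z up, the work surface at z = 0. Lengths are in m, angles in rad, forces in N, time in s.
With the tool pointing down it reaches from about 0.25 to 0.775 m from the base axis. Payload 4 kg.
Tool frame: the origin (TCP) lies midway between the tips of the shut fingers; the grasp point (between the pads) lies 19 mm behind it; y points along the fingers, x is the direction in which the jaws open and shut, and the axes are right-handed (so a half turn about y gives the same grasp; the last joint's range is limited). The gripper opens to 94 mm and grips with 3 to 60 N. Pads are 16 mm wide; open, the fingers measure 119 mm over their backs; the gripper's body (75 mm by 177 mm) begins 78 mm behind the grasp point.
Start: joints at [-0.103, 0.087, 1.371, -0, 1.684, -0.103], TCP at [0.55, -0, 0.206] pointing down, gripper open.
Joint ranges: [-3.1, 3.1], [-0.76, 2.03], [0.27, 2.55], [-1.08, 4.22], [0.17, 2.65], [-2.57, 2.57]. Speed limits (rad/s): [2.79, 2.79, 3.14, 3.14, 3.14, 3.14].

## Interface

Orientations are given as [roll, pitch, yaw] about the fixed x, y, z axes, in that order (R = Rz(yaw) Ry(pitch) Rx(roll)).
In Python, from bench import robot, snapshot, camera_info, ticket gives the robot as it stands.
- The arm moves only by the shell command python3 -m creep 'ROWS'. ROWS is JSON, a list of rows, each an object with "slide": the shift along the tool's x, y, z in mm, a list of three; "roll": the turn about the tool's y in degrees; "grip": the closure, from 0 (fully open) to 1 (shut). In form: [{"slide": [x, y, z], "roll": roll, "grip": grip}, ...]. A call has 1 to 20 rows; each row is the pose to reach, as a shift and turn from the pose commanded when the call began, along the tool's axes at that moment; what a row does not reach only later rows make up. A row lasts 1/12 s, in which the tool goes at most 41.7 mm and 7.16 degrees, less where a joint would pass 70% of its speed; a pose out of reach is approached as far as the arm can. A call with a gripper value outside its range is refused whole. The fingers move at their own pace and stop on an object; the grip force is fixed at half the most. Time passes only in rows, so rows that repeat a pose let the fingers close. It gives the time, the measured TCP pose, the force and the opening at its end, in the units of the state.
- robot.get_obs(): the state, without advancing time (a new reading comes with each control period).
- snapshot(name): name is "scene" or "side" or "wrist"; returns the picture (480x640x3 uint8, red, green, blue); there is no depth.
- camera_info(name): a dict with "fx", "fy", "cx", "cy" (pixels), "cam_to_world" (4x4, takes a point from camera to world coordinates). Camera axes: x right, y down, z forward; pixel columns grow to the right and rows downward; lengths in m; the calibration is good to about 2 mm. A picture is of the moment at which its call begins: read the wrist's pose just before it. camera_info takes no time and is no camera call; for the wrist camera it gives the pose at the moment of the call.
- ticket.close_job(): hands the job in, once; it reports no verdict.
The state is a dict: "time": time; "joint_positions": joint angles; "qvel": joint speeds; "joint_torque": joint torques, N m; "tool_pos": TCP position; "ee_rot": TCP orientation; "wrist_force": force on the tool from outside, world axes, zero at the start; "wrist_torque": the same for the moment, N m; "width": finger opening in m.
Only numpy, scipy, OpenCV 4.12 (cv2) and the standard library are available. Lean on these libraries where they do the work, as an engineer would, in place of code of your own. Each camera call takes 0.05 s, during which the arm holds its last target.

## Task

Wind the lamp shutter by swinging the winder's sprung lever with the red knob round to its stop, then let go so that it springs back home. Then, with the fingers, press the orange plunger down until its cap is level with the top of the green gauge post beside it, never pushing it in fully, and finish while still holding it there. Leave the blue plunger and the loose things on the bench alone.

Things in the scene. Friction and masses are not known exactly. Their poses are not given: they have to be found in the camera images.
- winder: shutter winder, fixed to the bench: ivory box 130 x 110 mm, 55 mm high, with a sprung metal lever on top that swings level about the vertical axis through this origin. Origin: on the bench under the lever's pivot. x axis: the way the lever points at rest; z up. The winder is turned at random about the vertical
- wind_lever (a joint): angle of the winder's lever (rad): 0 at rest, grows as the lever swings counter-clockwise seen from above, 1.2 at its stop. The spring needs about 1.5 N at the red knob to start and 5 N at the stop, and returns the lever to 0 when let go
- wind_knob (a point): middle of the upright red knob at the lever's end: a round post 14 mm thick, its bare part from 73 to 115 mm above the bench, this point at 98 mm; 70 mm from the pivot axis. The lever arm below it lies 65 to 73 mm above the bench
- lamp_pad: orange plunger pad (enables the lamp), fixed to the bench: an ivory box 90 x 120 mm, 50 mm high, with one orange plunger and, 48 mm from the plunger's axis along the pad's +y, a green gauge post 10 mm thick whose top is 80 mm above the bench. Origin: on the bench, on the plunger's axis. z up. The pad is turned at random about the vertical
- lamp_plunger (a joint): travel of the orange plunger (m), straight down: 0 released, grows as it is pressed, 0.024 at its bottom stop. Spring: about 4 N to start it, 8 N at 0.012, 12 N at the bottom; springs back up when let go. The cap is level with the gauge post at 0.012; accepted from 0.008 to 0.016; 0.021 and more counts as pushed in fully
- lamp_cap (a point): centre of the top face of the orange plunger's cap (disc 34 mm across, 10 mm thick); 92 mm above the bench when released, moves down with the plunger. The cap stands on a bare metal stem over a dark collar 42 mm across
- stage_pad: blue plunger pad (drives the stage, not wanted), fixed to the bench: an ivory box 90 x 120 mm, 50 mm high, with one blue plunger and, 48 mm from the plunger's axis along the pad's +y, a green gauge post 10 mm thick whose top is 80 mm above the bench. Origin: on the bench, on the plunger's axis. z up. The pad is turned at random about the vertical
- stage_plunger (a joint): travel of the blue plunger (m), straight down: 0 released, 0.024 at its bottom stop; to be left alone
- stage_cap (a point): centre of the top face of the blue plunger's cap (disc 34 mm across, 10 mm thick); 92 mm above the bench when released, moves down with the plunger. The cap stands on a bare metal stem over a dark collar 42 mm across
- dish_mid (a point): centre of a clear closed culture dish, 90 mm across, 16 mm high, lying loose on the bench
- reagent_mid (a point): centre of a loose amber jar with a white cap, 56 mm across, 95 mm high
- slide_box_mid (a point): centre of a loose blue slide box, 85 x 100 mm, 32 mm high
- tip_box_mid (a point): centre of a loose grey box with a green lid, 80 x 115 mm, 60 mm high
- timer_mid (a point): centre of a loose white bench timer, 65 x 70 mm, 18 mm high
Mind the look-alikes: they are no part of the job. What is shaped like the lamp_pad but pink or purple is not meant. What is shaped like the winder but purple is not meant.

How it is judged:
By the outcome, as a careful person would: the job done as asked, in the order asked, and still so for the second after the job is handed in, while the arm keeps its last pose, push and grip.
It also fails if it takes over 51 s, if anything falls off the work surface, if the arm or the gripper's body presses on something with over 40 N, if the wrist force passes 120 N, or if a joint passes its speed limit or range.

## Working session

There is one attempt and no reset: what is moved stays moved. The work goes in short steps, Python scripts to look and compute and a shell command to move; the robot and the scene stay as the last step left them, time stands still between calls to the robot, and variables do not carry over. Pictures are saved under pics/ and viewed, and the job is handed in when it is done.

```bash
mkdir -p pics; ls; python3 - <<'E'
from bench import robot, snapshot, camera_info
import cv2,numpy as np
o=robot.get_obs();print(o)
for n in("scene","side","wrist"):
    c=camera_info(n);print(n,c["fx"],c["fy"],c["cx"],c["cy"],np.round(c["cam_to_world"],3).tolist())
    cv2.imwrite(f"pics/{n}0.png",snapshot(n)[:,:,::-1])
E
```

```text
pics
{'time': 0.0, 'joint_positions': array([-1.03103060e-01,  8.79578013e-02,  1.37221341e+00, -3.20811786e-05,
        1.68359662e+00, -1.03089228e-01]), 'qvel': array([-1.48817495e-04, -4.91508440e-05,  6.30465503e-04, -2.06625691e-04,
        8.21062673e-04, -5.98301229e-04]), 'joint_torque': array([ 1.28542815e-03, -3.40182602e+01, -3.02423716e+01,  7.18220207e-02,
        3.29729996e-02, -1.13141955e-04]), 'tool_pos': array([5.49463347e-01, 3.79882689e-05, 2.04323366e-01]), 'ee_rot': array([-1.57060420e+00,  2.16691245e-03, -1.72007836e-05]), 'wrist_force': array([-0.76096041, -0.4310624 ,  0.68909761]), 'wrist_torque': array([-0.04672592, -0.01030446, -0.02112609]), 'width': 0.0938223824900835}
scene 493.12581831647503 493.12581831647503 321.5392225601332 242.80474035804042 [[-0.16, 0.856, -0.492, 1.281], [0.987, 0.14, -0.076, 0.127], [0.004, -0.498, -0.867, 1.357], [0.0, 0.0, 0.0, 1.0]]
side 557.7949319343771 557.7949319343771 313.75246557789865 242.71591455967894 [[-0.759, -0.414, 0.502, -0.212], [-0.651, 0.481, -0.587, 0.892], [0.001, -0.773, -0.635, 1.04], [0.0, 0.0, 0.0, 1.0]]
wrist 424.57371253266456 424.57371253266456 325.00954533571763 243.90513956592991 [[1.0, 0.001, -0.002, 0.55], [0.0, -0.971, -0.241, 0.071], [-0.003, 0.241, -0.971, 0.384], [0.0, 0.0, 0.0, 1.0]]
```

View pics/scene0.png

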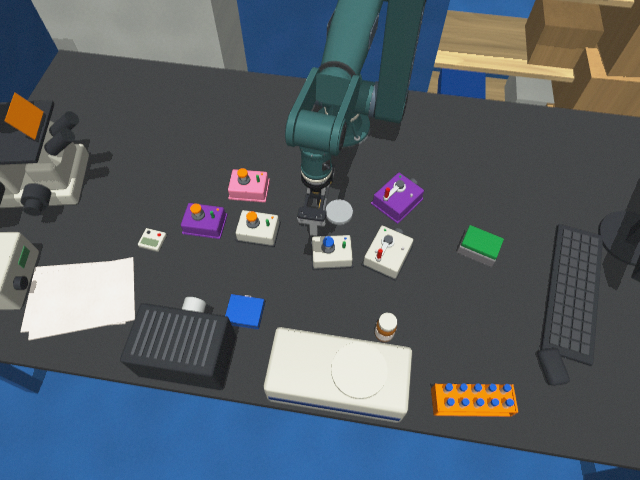

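View pics/side0.png

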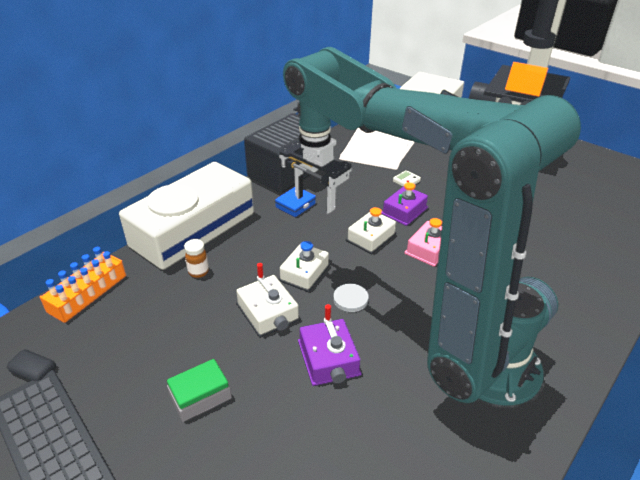

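View pics/wrist0.png

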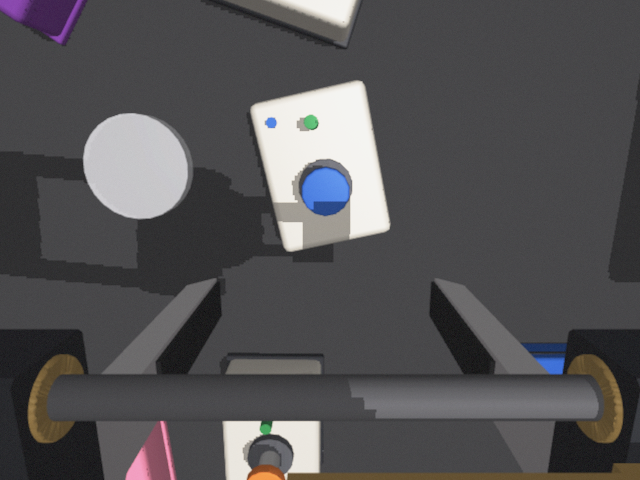

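The scene view (checked against side and wrist) shows these candidates:
- **Winders:** the ivory one has its red knob at scene (379,254) and is the one wanted. The purple one at (388,193) is a look-alike.
- **Orange caps:** ivory pad (252,217) is wanted. Pink (242,174) and purple (197,212) are look-alikes.
- **Blue cap:** ivory pad at (328,242), to be left alone.

Next I'll measure and check the choice in close crops.

```bash
cat > h.py <<'E'
import cv2,numpy as np
from bench import robot, snapshot, camera_info
def ray(c,u,v):
    T=np.array(c["cam_to_world"]);d=T[:3,:3]@np.array([(u-c["cx"])/c["fx"],(v-c["cy"])/c["fy"],1]);return T[:3,3],d/np.linalg.norm(d)
def onz(c,u,v,z):
    o,d=ray(c,u,v);return o+d*(z-o[2])/d[2]
def tri(rs):
    A=sum(np.eye(3)-np.outer(d,d) for o,d in rs);b=sum((np.eye(3)-np.outer(d,d))@o for o,d in rs);p=np.linalg.solve(A,b)
    return p,[np.linalg.norm(np.cross(p-o,d)) for o,d in rs]
def proj(c,p):
    T=np.linalg.inv(np.array(c["cam_to_world"]));q=T[:3,:3]@np.array(p)+T[:3,3];return c["fx"]*q[0]/q[2]+c["cx"],c["fy"]*q[1]/q[2]+c["cy"]
def blobs(img,lo,hi,mn=8):
    h=cv2.cvtColor(img,cv2.COLOR_BGR2HSV);m=cv2.inRange(h,np.array(lo),np.array(hi))
    n,l,s,c=cv2.connectedComponentsWithStats(m)
    return [(np.round(c[i],1).tolist(),s[i].tolist()) for i in range(1,n) if s[i][4]>=mn]
E
python3 - <<'E'
from h import *
a=cv2.imread("pics/scene0.png");b=cv2.imread("pics/side0.png")
for n,i in(("scene",a),("side",b)):
    print(n,"red",blobs(i,(0,180,90),(4,255,255)),"\n orange",blobs(i,(7,200,120),(18,255,255)),"\n green",blobs(i,(55,120,50),(75,255,255),4))
def crop(i,x,y,w,h,k): return cv2.resize(i[y:y+h,x:x+w],(w*k,h*k),interpolation=cv2.INTER_CUBIC)
cv2.imwrite("pics/c1.png",np.hstack([crop(a,220,190,200,90,4)]))
cv2.imwrite("pics/c2.png",crop(b,225,190,200,150,4))
E
```

```text
scene red [([386.8, 192.3], [385, 188, 5, 10, 26]), ([379.4, 253.2], [378, 249, 4, 9, 28])] 
 orange [([23.7, 115.8], [5, 93, 38, 46, 1015]), ([242.0, 172.6], [238, 168, 9, 10, 71]), ([195.6, 208.2], [191, 204, 10, 10, 75]), ([251.4, 216.3], [247, 212, 10, 10, 76]), ([385.9, 333.0], [384, 332, 5, 3, 8]), ([473.1, 401.9], [434, 384, 84, 32, 1613])] 
 green [([257.5, 177.9], [256, 176, 3, 6, 11]), ([211.6, 213.9], [210, 211, 4, 7, 17]), ([267.2, 222.4], [266, 220, 3, 6, 13]), ([482.1, 241.7], [461, 225, 43, 34, 860]), ([343.7, 244.2], [343, 242, 3, 6, 14])]
side red [([259.7, 269.4], [257, 263, 6, 14, 61]), ([327.5, 311.2], [325, 305, 6, 15, 63])] 
 orange [([510.3, 72.0], [509, 67, 4, 11, 11]), ([507.0, 83.0], [506, 79, 3, 9, 9]), ([541.6, 85.5], [540, 80, 4, 12, 12]), ([522.0, 92.2], [515, 91, 15, 4, 15]), ([409.7, 187.6], [405, 185, 10, 5, 19]), ([375.3, 214.1], [371, 213, 10, 3, 15]), ([435.4, 225.1], [431, 224, 10, 3, 16]), ([84.0, 294.7], [40, 261, 85, 61, 981])] 
 green [([399.9, 198.5], [399, 195, 3, 8, 16]), ([364.9, 225.7], [364, 222, 3, 8, 11]), ([426.4, 236.3], [426, 233, 3, 9, 12]), ([297.5, 262.0], [297, 258, 2, 9, 18]), ([350.8, 355.2], [350, 354, 3, 3, 6]), ([197.1, 382.9], [167, 359, 61, 50, 1722])]
```

View pics/c1.png

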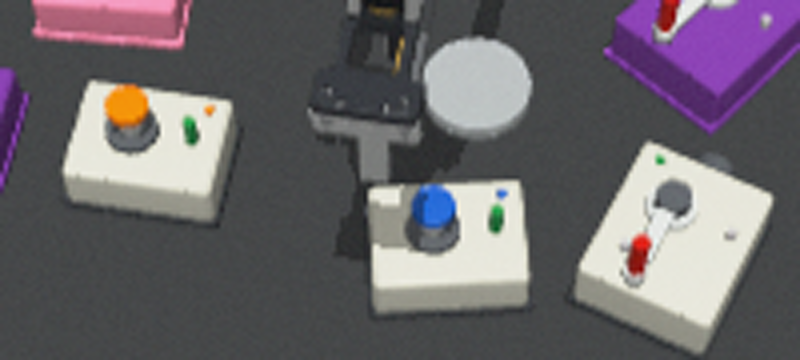

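View pics/c2.png

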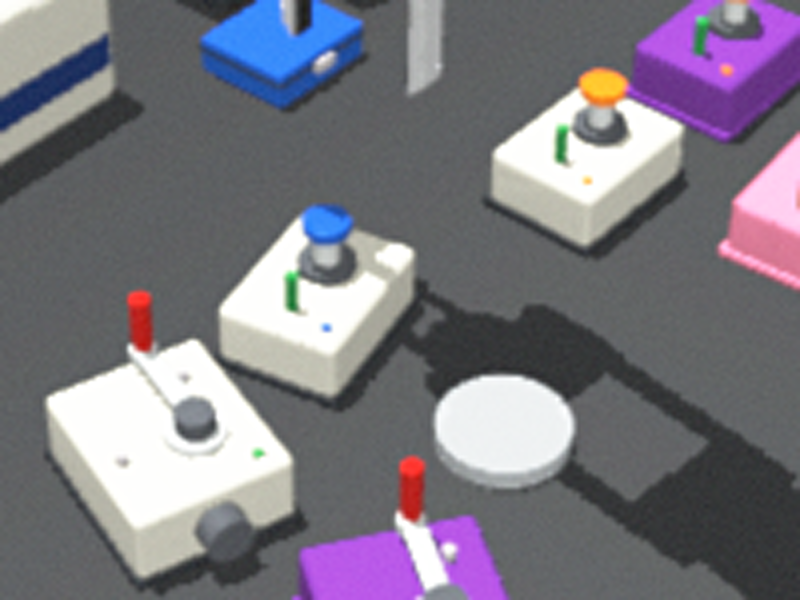

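```bash
python3 - <<'E'
from h import *
cs,cd=camera_info("scene"),camera_info("side")
def T(n,a,b):
    p,e=tri([ray(cs,*a),ray(cd,*b)]);print(n,np.round(p,4),"res mm",np.round(np.array(e)*1e3,1));return p
k=T("knob",(379.4,253.2),(259.7,269.4))
pv=T("hub",(388,238.7),(273.5,294))
print("lever",np.hypot(*(k-pv)[:2]),np.degrees(np.arctan2(*(k-pv)[1::-1])), "reach knob",np.hypot(*k[:2]))
c=T("cap",(251.4,216),(375.7,211))
T("post",(267.2,222.4),(364.9,225.7))
T("bluecap",(328.3,241),(306.5,245.5))
for z in(.087,.092):print(onz(cs,251.4,216,z))
print("knob at z .094",onz(cs,379.4,253.2,.094),onz(cd,259.7,269.4,.094))
E
```

```text
knob [0.5707 0.1879 0.0945] res mm [0.5 0.5]
hub [0.5022 0.2102 0.0686] res mm [0. 0.]
lever 0.07194931267220163 -17.99967004597561 reach knob 0.6008247333374616
cap [ 0.5    -0.2128  0.0876] res mm [1.4 1.4]
post [ 0.5004 -0.165   0.0624] res mm [0.5 0.5]
bluecap [0.5494 0.0335 0.0869] res mm [0.9 0.9]
[ 0.50073365 -0.21177558  0.087     ]
[ 0.50380464 -0.21044146  0.092     ]
knob at z .094 [0.57068312 0.18834909 0.094     ] [0.57094572 0.18709934 0.094     ]
```

Both choices check out: ivory winder, and ivory pad with the orange cap and orange dot. The measurements fit the given sizes:
- **Knob:** height 94 mm, lever length 72 mm, pointing at −18°.
- **Orange cap:** height 88 mm with the post 48 mm along +y.

Next I move behind the knob with the fingers shut.

```bash
python3 -m creep '[{"slide":[4,0,40],"roll":6,"grip":1},{"slide":[6,0,80],"roll":12,"grip":1},{"slide":[8,0,120],"roll":18,"grip":1},{"slide":[10,0,155],"roll":18,"grip":1},{"slide":[10,0,155],"roll":18,"grip":1},{"slide":[10,40,155],"roll":18,"grip":1},{"slide":[10,80,155],"roll":18,"grip":1},{"slide":[10,110,155],"roll":18,"grip":1},{"slide":[10,123,155],"roll":18,"grip":1},{"slide":[10,123,155],"roll":18,"grip":1},{"slide":[10,123,155],"roll":18,"grip":1},{"slide":[10,123,155],"roll":18,"grip":1}]'
python3 - <<'E'
from h import *
for n in("scene","side","wrist"):
    i=snapshot(n)[:,:,::-1].copy();cv2.imwrite(f"pics/{n}1.png",i)
    print(n,blobs(i,(0,180,90),(4,255,255)))
a=cv2.imread("pics/side1.png")[180:330,200:350];b=cv2.imread("pics/wrist1.png")
cv2.imwrite("pics/d1.png",np.hstack([cv2.resize(a,(400,400)),cv2.resize(b,(400,300)) if 0 else cv2.copyMakeBorder(cv2.resize(b,(400,300)),0,100,0,0,0)]))
E
```

```text
time: 1.15
tool_pos: [0.5611, 0.1548, 0.0842]
ee_rot: [-1.57, -0.002, -0.314]
wrist_force: [0.4, -0.7, 1.4]
width: 0.017
scene [([379.3, 253.0], [378, 249, 4, 9, 27])]
side [([259.6, 269.4], [257, 263, 6, 14, 60]), ([327.5, 311.0], [325, 304, 6, 16, 67])]
wrist [([315.9, 232.3], [299, 205, 36, 50, 1094])]
```

View pics/d1.png

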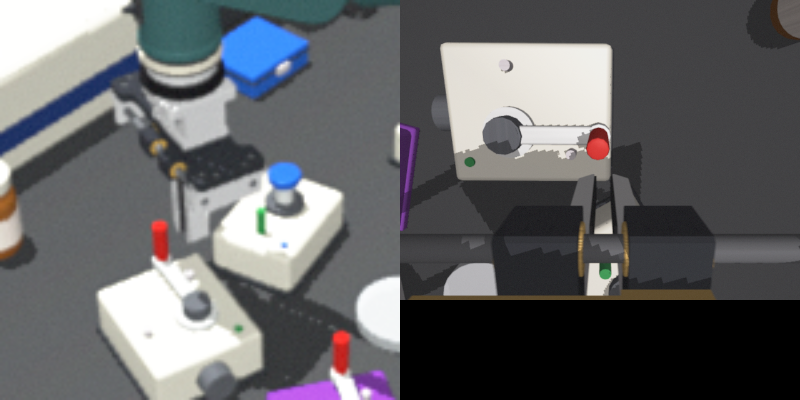

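The wrist view shows the lever parallel to the tool's x axis. The knob at (597,145) is straight ahead of the nearly shut fingers, and nothing has been touched. Next I push along the arc.

```bash
python3 -m creep '[{"slide":[0,0,5],"roll":0,"grip":1},{"slide":[0,0,10],"roll":0,"grip":1},{"slide":[0,0,15],"roll":0,"grip":1},{"slide":[0,0,20],"roll":0,"grip":1},{"slide":[1,0,26],"roll":-5,"grip":1},{"slide":[1.5,0,32.4],"roll":-10,"grip":1},{"slide":[1.3,0,38.6],"roll":-15,"grip":1},{"slide":[0.9,0,44.8],"roll":-20,"grip":1},{"slide":[-0.3,0,51],"roll":-25,"grip":1},{"slide":[-1.9,0,57],"roll":-30,"grip":1},{"slide":[-4.2,0,63],"roll":-35,"grip":1},{"slide":[-6.7,0,68.5],"roll":-40,"grip":1},{"slide":[-10,0,74],"roll":-45,"grip":1},{"slide":[-13.5,0,79],"roll":-50,"grip":1},{"slide":[-17.6,0,84],"roll":-55,"grip":1},{"slide":[-22,0,88.1],"roll":-60,"grip":1},{"slide":[-22,0,88.1],"roll":-60,"grip":1}]'
python3 - <<'E'
from h import *
for n in("scene","wrist"):
    i=snapshot(n)[:,:,::-1].copy();cv2.imwrite(f"pics/{n}2.png",i)
    print(n,blobs(i,(0,180,90),(4,255,255)))
a=cv2.imread("pics/scene2.png")[180:300,340:460];b=cv2.imread("pics/wrist2.png")
cv2.imwrite("pics/d2.png",np.hstack([cv2.resize(a,(400,400)),cv2.copyMakeBorder(cv2.resize(b,(400,300)),0,100,0,0,0)]))
E
```

```text
time: 2.72
tool_pos: [0.5681, 0.2458, 0.083]
ee_rot: [-1.575, -0.002, 0.735]
wrist_force: [5.2, -1.7, 0.2]
width: 0.0001
scene [([386.8, 192.4], [385, 188, 5, 10, 27])]
wrist [([320.3, 277.5], [303, 245, 35, 59, 1375])]
```

View pics/d2.png

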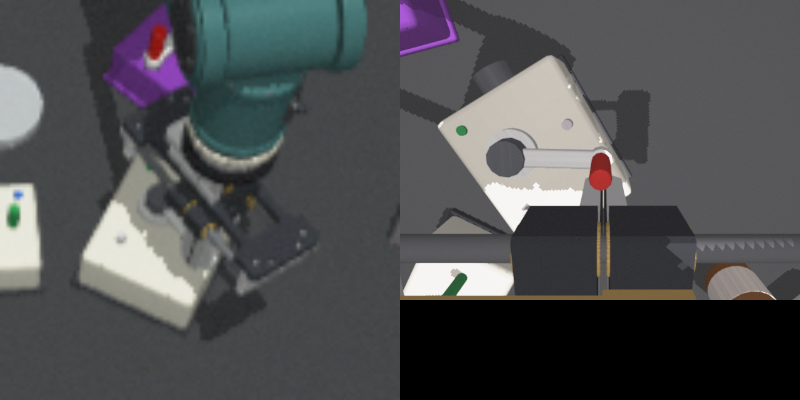

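The lever follows; the wrist view has the knob at (600,170), centred on the fingers, with about 5.5 N on the wrist. Now the last 9° to the stop, plus slight overpress.

```bash
python3 -m creep '[{"slide":[1,0,4],"roll":-4,"grip":1},{"slide":[1.5,0,8],"roll":-7,"grip":1},{"slide":[1.5,0,11],"roll":-9,"grip":1},{"slide":[1.5,0,13],"roll":-9,"grip":1},{"slide":[1.3,0,14],"roll":-9,"grip":1},{"slide":[1.3,0,14],"roll":-9,"grip":1}]'
python3 - <<'E'
from h import *
i=snapshot("wrist")[:,:,::-1].copy();cv2.imwrite("pics/wrist3.png",i)
print(blobs(i,(0,180,90),(4,255,255)));print(robot.get_obs()["wrist_force"])
E
```

```text
time: 3.32
tool_pos: [0.5611, 0.2562, 0.0831]
ee_rot: [-1.577, -0.004, 0.887]
wrist_force: [7.2, -2.5, -1.7]
width: 0.0002
[([320.2, 277.7], [303, 245, 35, 59, 1384])]
[ 8.12058613 -3.00177662 -2.53646183]
```

View pics/wrist3.png

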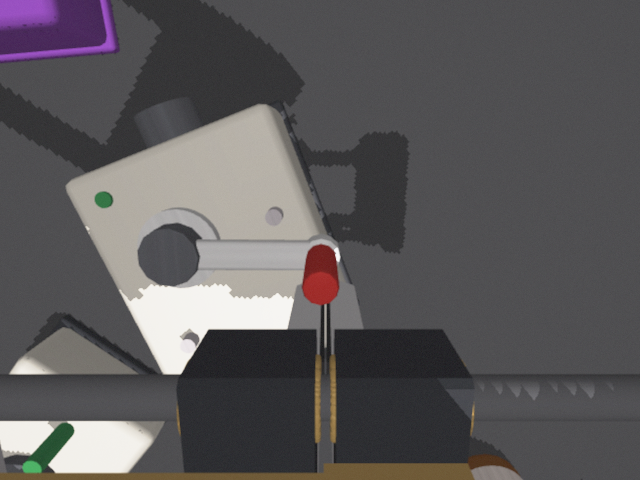

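```bash
python3 -m creep '[{"slide":[0,0,2],"roll":-1,"grip":1},{"slide":[0,0,4],"roll":-2,"grip":1},{"slide":[0,0,4],"roll":-2,"grip":1},{"slide":[0,0,4],"roll":-2,"grip":1}]'
python3 - <<'E'
from h import *
i=snapshot("wrist")[:,:,::-1].copy();cv2.imwrite("pics/wrist4.png",i)
c=camera_info("wrist")
print(blobs(i,(0,180,90),(4,255,255)));print(robot.get_obs()["wrist_force"])
k=onz(c,320,288,.115)
print(k, np.degrees(np.arctan2(k[1]-.2096,k[0]-.504))+18)
E
```

```text
time: 3.7
tool_pos: [0.5609, 0.2568, 0.0833]
ee_rot: [-1.584, -0.005, 0.921]
wrist_force: [13.0, -5.4, -4.4]
width: 0.0005
[([320.8, 278.4], [303, 245, 36, 60, 1393])]
[13.33872198 -5.71070426 -4.08900356]
[0.54614204 0.26623752 0.115     ] 71.34832523316406
```

View pics/wrist4.png

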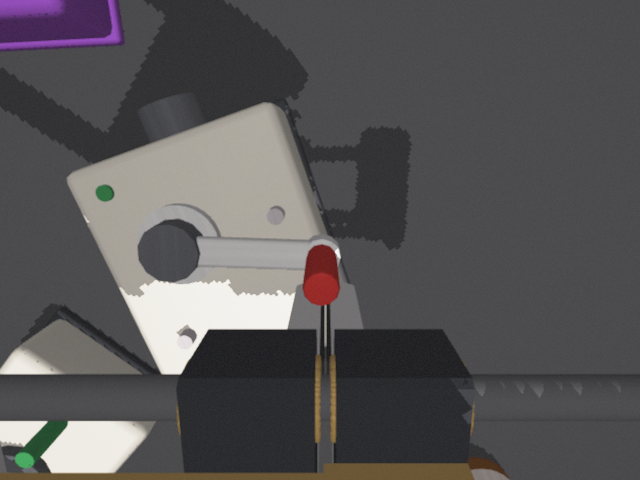

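The TCP barely moved (0.9 mm in all) while the force rose from about 9 to 15 N, and the knob measures about 71° round, against 68.8° for the stop. So it's at the stop. Releasing by lifting clear.

```bash
python3 -m creep '[{"slide":[0,0,-5],"roll":0,"grip":1},{"slide":[0,-40,-6],"roll":0,"grip":1},{"slide":[0,-80,-6],"roll":0,"grip":1},{"slide":[0,-117,-6],"roll":0,"grip":1},{"slide":[0,-117,-6],"roll":0,"grip":1},{"slide":[0,-117,-6],"roll":0,"grip":1},{"slide":[0,-117,-6],"roll":0,"grip":1}]'
python3 - <<'E'
from h import *
for n in("side","wrist"):
    i=snapshot(n)[:,:,::-1].copy();cv2.imwrite(f"pics/{n}5.png",i);print(n,blobs(i,(0,180,90),(4,255,255)))
a=cv2.imread("pics/side5.png")[180:330,200:350];b=cv2.imread("pics/wrist5.png")
cv2.imwrite("pics/d5.png",np.hstack([cv2.resize(a,(400,400)),cv2.copyMakeBorder(cv2.resize(b,(400,300)),0,100,0,0,0)]))
print(robot.get_obs())
E
```

```text
time: 4.33
tool_pos: [0.5591, 0.256, 0.1988]
ee_rot: [-1.57, 0.001, 0.924]
wrist_force: [0.2, -0.6, -0.3]
width: 0.0003
side [([259.6, 269.4], [257, 263, 6, 14, 60]), ([327.5, 311.2], [325, 305, 6, 15, 63])]
wrist [([26.7, 37.9], [0, 20, 63, 37, 1052]), ([257.9, 312.4], [246, 293, 26, 36, 444])]
{'time': 4.4333, 'joint_positions': array([ 3.36900665e-01,  2.36044588e-01,  1.21766515e+00,  2.56666777e-04,
        1.69257470e+00, -5.87740534e-01]), 'qvel': array([-0.00279225,  0.00672683,  0.00504365, -0.00197581,  0.00134209,
       -0.00388667]), 'joint_torque': array([ 1.40891891e-02, -4.13185751e+01, -3.10115504e+01,  5.75798925e-02,
        6.50352635e-02,  6.20448380e-03]), 'tool_pos': array([0.5583835 , 0.25564181, 0.1968941 ]), 'ee_rot': array([-1.56798267,  0.00376313,  0.92467707]), 'wrist_force': array([-0.52386469, -0.73517136, -0.57114769]), 'wrist_torque': array([ 0.02304962, -0.06432377,  0.00414877]), 'width': 0.00021090267955000373}
```

View pics/d5.png

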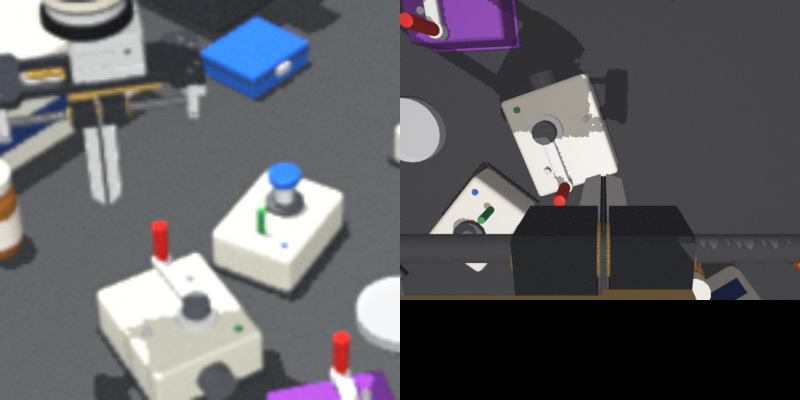

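The lever is home: the side knob pixel is (259.6,269.4), identical to before. Next I go behind the orange cap and look with the wrist camera.

```bash
python3 -m creep '[{"slide":[-34,0,-20],"roll":4,"grip":1},{"slide":[-68,0,-40],"roll":8,"grip":1},{"slide":[-102,0,-60],"roll":12,"grip":1},{"slide":[-136,0,-81],"roll":16,"grip":1},{"slide":[-170,0,-101],"roll":20,"grip":1},{"slide":[-204,0,-121],"roll":24,"grip":1},{"slide":[-238,0,-141],"roll":28,"grip":1},{"slide":[-272,0,-161],"roll":32,"grip":1},{"slide":[-306,0,-182],"roll":36,"grip":1},{"slide":[-340,0,-202],"roll":40,"grip":1},{"slide":[-374,0,-222],"roll":44,"grip":1},{"slide":[-408,0,-242],"roll":48,"grip":1},{"slide":[-442,0,-262],"roll":52,"grip":1},{"slide":[-455,0,-270],"roll":53,"grip":1},{"slide":[-455,0,-270],"roll":53,"grip":1},{"slide":[-455,0,-270],"roll":53,"grip":1},{"slide":[-455,0,-270],"roll":53,"grip":1},{"slide":[-455,0,-270],"roll":53,"grip":1}]'
python3 - <<'E'
from h import *
c=camera_info("wrist");i=snapshot("wrist")[:,:,::-1].copy();cv2.imwrite("pics/wrist6.png",i)
o=robot.get_obs();print(o["tool_pos"],o["ee_rot"],o["wrist_force"])
for b in blobs(i,(7,200,120),(18,255,255),30): print("orange",b,onz(c,*b[0],.092))
for b in blobs(i,(55,120,50),(75,255,255),20): print("green",b,onz(c,*b[0],.08))
E
```

```text
time: 5.93
tool_pos: [0.5017, -0.2682, 0.1992]
ee_rot: [-1.57, 0.0, 0.003]
wrist_force: [0.9, -0.3, 0.2]
width: 0.0004
[ 0.50179601 -0.26832668  0.19942097] [-1.57021588e+00  7.27614518e-07  2.67694946e-03] [-0.52722343 -0.90205351  0.14504711]
green ([322.1, 86.2], [316, 78, 13, 18, 176]) [ 0.49896633 -0.16373099  0.08      ]
green ([100.9, 184.2], [86, 177, 32, 16, 350]) [ 0.34390645 -0.22900101  0.08      ]
```

View pics/wrist6.png

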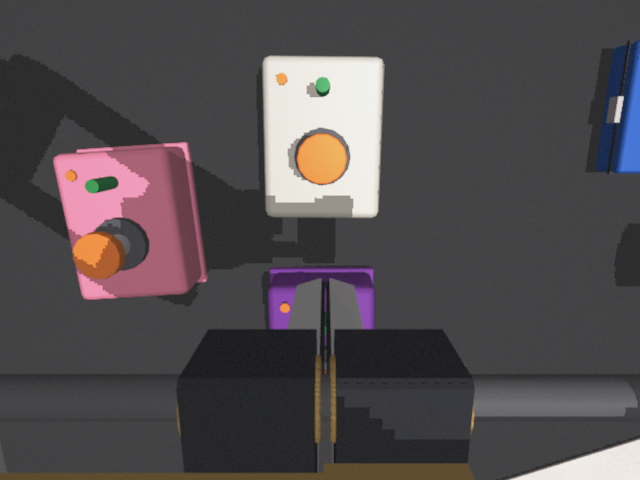

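The wrist view shows the orange cap on the ivory pad as a disc at (322,159), with its post at (322,84). The pink and purple look-alikes sit beside and below it.

```bash
python3 - <<'E'
from h import *
c=camera_info("wrist");i=cv2.imread("pics/wrist6.png")
for b in blobs(i,(7,150,100),(20,255,255),100): print(b,onz(c,*b[0],.092))
p=onz(c,322,159,.092);print(p,robot.get_obs()["tool_pos"]-p); print(onz(c,322.5,83,.08))
E
```

```text
([321.3, 158.4], [297, 134, 50, 50, 1964]) [ 0.49871137 -0.21040972  0.092     ]
([98.4, 254.7], [73, 232, 52, 47, 1887]) [ 0.34239789 -0.27716611  0.092     ]
[ 0.4991765  -0.21079927  0.092     ] [ 0.00261952 -0.05752741  0.10742097]
[ 0.4993567  -0.16182814  0.08      ]
```

```bash
python3 -m creep '[{"slide":[-2,0,30],"roll":0,"grip":1},{"slide":[-3,0,57],"roll":0,"grip":1},{"slide":[-3,0,57],"roll":0,"grip":1},{"slide":[-3,35,57],"roll":0,"grip":1},{"slide":[-3,65,57],"roll":0,"grip":1},{"slide":[-3,85,57],"roll":0,"grip":1},{"slide":[-3,95,57],"roll":0,"grip":1},{"slide":[-3,99,57],"roll":0,"grip":1},{"slide":[-3,99,57],"roll":0,"grip":1},{"slide":[-3,99,57],"roll":0,"grip":1},{"slide":[-3,99,57],"roll":0,"grip":1}]'
python3 - <<'E'
from h import *
for n in("scene","side"):
    i=snapshot(n)[:,:,::-1].copy();cv2.imwrite(f"pics/{n}7.png",i)
a=cv2.imread("pics/side7.png")[160:260,320:420];b=cv2.imread("pics/scene7.png")[170:270,200:300]
cv2.imwrite("pics/d7.png",np.hstack([cv2.resize(a,(400,400),interpolation=2),cv2.resize(b,(400,400),interpolation=2)]))
for _ in range(1): print(robot.get_obs()["tool_pos"],robot.get_obs()["wrist_force"])
E
```

```text
time: 6.9
tool_pos: [0.4996, -0.2137, 0.1026]
ee_rot: [-1.573, -0.003, 0.0]
wrist_force: [-0.5, -1.2, 0.7]
width: 0.0003
[ 0.49936542 -0.21367494  0.10225202] [-0.18182932 -0.06136601 -0.01226008]
```

View pics/d7.png

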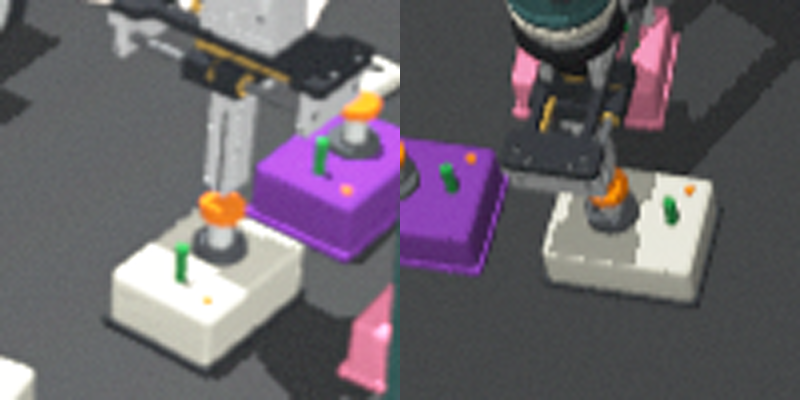

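The fingers sit over the orange cap in both views. Now I press in stages, using height and force.

```bash
python3 -m creep '[{"slide":[0,4,1],"roll":0,"grip":1},{"slide":[0,7,2],"roll":0,"grip":1},{"slide":[0,9,2],"roll":0,"grip":1},{"slide":[0,9,2],"roll":0,"grip":1},{"slide":[0,9,2],"roll":0,"grip":1}]'
python3 -m creep '[{"slide":[0,2,0],"roll":0,"grip":1},{"slide":[0,4,0],"roll":0,"grip":1},{"slide":[0,6,0],"roll":0,"grip":1},{"slide":[0,8,0],"roll":0,"grip":1},{"slide":[0,8,0],"roll":0,"grip":1},{"slide":[0,8,0],"roll":0,"grip":1},{"slide":[0,8,0],"roll":0,"grip":1}]'
```

```text
time: 7.42
tool_pos: [0.4985, -0.211, 0.092]
ee_rot: [-1.571, -0.0, 0.0]
wrist_force: [-0.6, 0.5, 4.1]
width: 0.0006
time: 8.0
tool_pos: [0.4985, -0.211, 0.084]
ee_rot: [-1.571, -0.0, 0.0]
wrist_force: [-2.3, 1.6, 5.8]
width: 0.0004
```

```bash
python3 -m creep '[{"slide":[0,2,0],"roll":0,"grip":1},{"slide":[0,3,0],"roll":0,"grip":1},{"slide":[0,4,0],"roll":0,"grip":1},{"slide":[0,4,0],"roll":0,"grip":1},{"slide":[0,4,0],"roll":0,"grip":1},{"slide":[0,4,0],"roll":0,"grip":1},{"slide":[0,4,0],"roll":0,"grip":1},{"slide":[0,4,0],"roll":0,"grip":1}]'
python3 - <<'E'
from h import *
for n in("scene","side"):
    c=camera_info(n);i=snapshot(n)[:,:,::-1].copy();cv2.imwrite(f"pics/{n}8.png",i)
    print(n,"red",blobs(i,(0,180,90),(4,255,255)),"orange",[b for b in blobs(i,(7,200,120),(18,255,255),4) if 190<b[0][0]<440 and b[1][4]<200])
    for z in (.092,.080): print(z,np.round(proj(c,(.499,-.211,z)),1))
    o=robot.get_obs();print(o["tool_pos"],o["wrist_force"])
a=cv2.imread("pics/side8.png")[180:260,340:420];b=cv2.imread("pics/scene8.png")[170:270,200:300]
cv2.imwrite("pics/d8.png",np.hstack([cv2.resize(a,(400,400),interpolation=2),cv2.resize(b,(400,400),interpolation=2)]))
E
```

```text
time: 8.67
tool_pos: [0.4985, -0.211, 0.0804]
ee_rot: [-1.571, -0.001, 0.0]
wrist_force: [-1.9, 1.7, 7.2]
width: 0.0001
scene red [([386.8, 192.4], [385, 188, 5, 10, 27]), ([379.3, 253.2], [378, 249, 4, 9, 27])] orange [([195.5, 208.3], [190, 204, 11, 10, 77]), ([255.2, 219.2], [254, 216, 3, 7, 12]), ([382.4, 331.6], [381, 330, 5, 4, 8]), ([389.5, 332.8], [388, 332, 4, 2, 4])]
0.092 [251.6 214.7]
0.08 [252.  216.8]
[ 0.49852219 -0.21097443  0.08034172] [-2.90366742  2.65851349  6.82671682]
side red [([259.7, 269.4], [257, 263, 6, 14, 61]), ([327.5, 311.3], [325, 305, 6, 15, 64])] orange [([412.2, 187.6], [410, 186, 5, 4, 8]), ([375.2, 216.8], [371, 214, 9, 5, 28])]
0.092 [375.3 210.5]
0.08 [375.  213.8]
[ 0.49851453 -0.21098742  0.08036531] [-1.93892939  2.21738229  7.06963651]
```

View pics/d8.png

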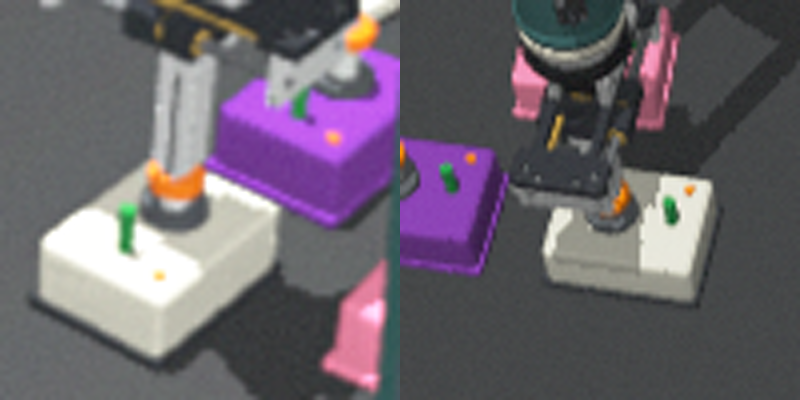

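View pics/side8.png

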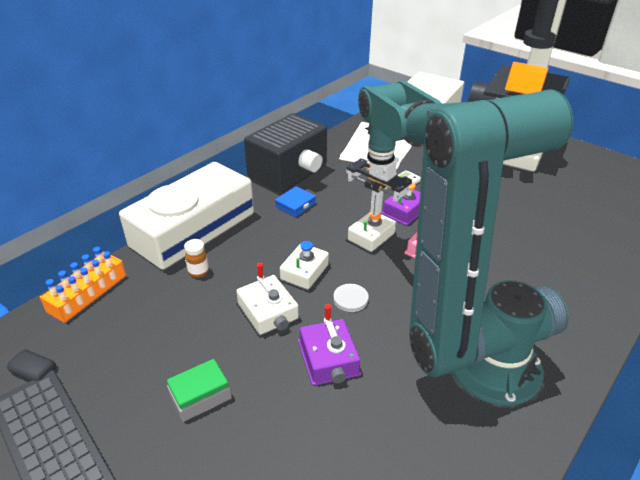

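The TCP stands at z = 0.0804, so travel is about 11.6 mm with about 7 N up. The cap has dropped in the side view and its stem is still partly out. Both red knobs and the purple pad's cap are at their starting pixels. Handing in.

```bash
python3 - <<'E'
from bench import ticket
print(ticket.close_job())
E
```

```text
the job is handed in; nothing more can be done
None
```

The winder was wound and released, and the orange plunger is being held about level with its gauge post. I handed the job in about 9 s in; the limit was 51 s.

- **Winder:** I pushed the ivory winder's red knob round with the shut fingers. At the stop the force rose from about 9 to 15 N with almost no further movement. The knob measured about 71°, against 68.8° for the stop, which is within measuring error. I then lifted clear, and the knob returned to its starting pixel in the side view; the scene view at the end agreed.
- **Orange plunger:** I pressed the ivory pad's cap down in stages. The tool tip ended at z = 0.0804 m, so travel is about 11.6 mm. The push was about 7 N, slightly under the nominal 8 N. It was never pressed deeper, so it stayed well short of the 21 mm limit.
- **Everything else:** I didn't touch the blue plunger, the loose things or the look-alikes, and they look in place in the last side view. I compared the knobs and the purple pad's cap by pixel, and the rest only by eye.

No check failed. The fingers hid most of the orange cap at the end, so the 11.6 mm rests on the tool height and the force, not on a direct sighting against the post.

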